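Stop the saw, sort its brass bars by weight, reset the stop

ROBOT

A 7-joint arm with a two-finger parallel gripper is mounted at the origin on the work surface. World frame = base frame: x ahead of the robot, y to its left, z up, the work surface at z = 0. Lengths are in m, angles in rad, forces in N, time in s.
With the tool pointing down it reaches from about 0.425 to 1.025 m from the base axis. Payload 9.4 kg.
Tool frame: the origin (TCP) lies on the centre line of the jaws, within the pads' length; the fingertips stand 14 mm ahead of it and the grasp point (between the pads) lies 5 mm behind it; z points along the fingers, y is the line along which they close (so a half turn about z gives the same grasp; the last joint's range is limited). The gripper opens to 93 mm and grips with 3 to 60 N. Pads are 15 mm wide; open, the fingers measure 128 mm over their backs; the gripper's body (75 mm by 188 mm) begins 65 mm behind the grasp point.
Start: joints at [-1.329, 0.599, -0.003, 1.599, 0.002, 0.943, -0.08], TCP at [0.227, 0.688, 0.233] pointing down, gripper open.
Joint ranges: [-2.57, 2.57], [-0.35, 1.97], [-1.29, 1.29], [0.11, 2.56], [-1.05, 4.19], [0.11, 1.86], [-2.63, 2.63]. Speed limits (rad/s): [2.22, 2.22, 3.01, 3.01, 3.14, 3.14, 3.14].

INTERFACE

Orientations are given as a unit quaternion [w, x, y, z].
In Python, from plant import manip gives the robot as it stands.
- The arm moves only by the shell command python3 -m inch 'ROWS'. ROWS is JSON, a list of rows, each a list of 5 numbers: the shift along the tool's x, y, z in cm, then the turn about the tool's z in degrees, then the opening, from -1 (shut) to 1 (fully open). A call has 1 to 8 rows; each row shifts and turns the commanded pose from where the row before left it, along the tool's axes as they then stand; what a row does not reach is not made up. A row lasts 1/10 s, in which the tool goes at most 50 mm and 8.59 degrees, less where a joint would pass 70% of its speed; a pose out of reach is approached as far as the arm can. A call with a gripper value outside its range is refused whole. The fingers move at their own pace and stop on an object; the grip force is fixed at half the most. Time passes only in rows, so rows that do not move let the fingers close. It gives the time, the measured TCP pose, the force, the opening and the grip force at its end, in the units of the state.
- manip.get_obs(): the state, without advancing time (a new reading comes with each control period).
- manip.capture(name): name is "scene" or "top" or "wrist"; returns a dict with "img" (480x640x3 uint8, red, green, blue), "vfov" (degrees; the focal length in pixels is half the picture's height over the tangent of half this angle, whatever the lens; pixels are square), "cx", "cy" (the principal point, pixels), "rvec" (rotation vector, rad) and "tvec" (3), from world to camera coordinates, as OpenCV has them. Camera axes: x right, y down, z forward; pixel columns grow to the right and rows downward; lengths in m; the calibration is good to about 2 mm. A picture is of the moment at which its call begins. There is no depth.
- manip.hand_in(): hands the job in; it is judged then, once.
The state is a dict: "clock": time; "q": joint angles; "joint_vel": joint speeds; "tau": joint torques, N m; "ee_pos": TCP position; "tool_rot": TCP orientation; "wrist_force": force on the tool from outside, world axes, zero at the start; "wrist_torque": the same for the moment, N m; "opening": finger opening in m; "gripper_force": force on a finger pad.
Only numpy, scipy, OpenCV 4.12 (cv2) and the standard library are available. Lean on these libraries where they do the work, as an engineer would, in place of code of your own. Each camera call takes 0.05 s, during which the arm holds its last target. There are 200 camera calls.

TASK

Press the red mushroom stop by the saw's outfeed rest until it latches down, before touching any bar. Then feel the weight of each of the three brass bars on the rest as you lift it, and lay the heavy, steel-cored ones flat in the low steel tray and the light, empty ones flat in the slatted wooden crate, side by side on the floor of each, set down and not dropped. Only then turn the stop's grip clockwise so that it springs fully up again, and leave the other things on the bench where they are.

Things in the scene. Friction and masses are not known exactly. Their poses are not given: they have to be found in the camera images.
- stop_top (a point): centre of the top of the stop's twist grip: a bar 50 long (along this point's x) x 16 wide x 25 high on top of a round mushroom head 60 across. The head sits on a box 90 x 90 x 60 high; with the stop up this point is 115 above the bench, and the head's upper face is 25 below it. z is up. The grip turns with joint stop_turn and sinks with joint stop.
- stop (a joint): how far the mushroom is pressed down, m: 0 up (start), 0.015 hard down. Pushed straight down past 0.013 (push it to the hard stop, with up to 15 N) it latches and then rests at about 0.0115 when let go. A spring resists, with the latch's click about 2 to 8 N in all, until the hard stop. Turning the grip frees the latch and the mushroom springs fully up once the fingers have let go and withdrawn.
- stop_turn (a joint): turn of the grip, rad, clockwise seen from above: 0 at rest (start), end stop 1.1. The latch lets go at about 0.55; turn about 0.9 to be sure. A weak spring brings the grip back to 0 when let go.
- rest: the saw's outfeed rest, fixed: base plate 110 x 270 with two steel rails along its y, 84 apart (centres), tops 40 above the bench, and a closed grey housing 130 x 36 x 74 high along its +y end (centre at y = +137 mm). Origin on the bench midway under the rails; the bars lie at about y = -70, 0, +70 mm.
- tray: low flat sheet-steel tray for the steel-cored bars, fixed: 180 (x) x 200 (y), rim 16 high, walls 4, inner floor 4 above the bench. It may stand left or right of the rest. Origin under its centre on the bench.
- tray_floor (a point): centre of the tray's inner floor, axes as the tray
- crate: slatted wooden crate for the empty bars, fixed: 180 (x) x 200 (y), slatted walls 44 high and 6 thick with 12 mm corner posts inside, 47 high, inner floor 4 above the bench. It stands on the other side from the tray. Origin under its centre on the bench.
- crate_floor (a point): centre of the crate's inner floor, axes as the crate
- bar_a: square brass tube with plugged ends, 120 long (its own x) x 28 x 28, outside alike for all three; either it holds a tight steel core (0.63 to 0.78 kg in all) or it is empty (0.28 to 0.34 kg). Origin at the centre of its underside. At the start it lies along the rest's x across the two rails, underside 40 above the bench, next bar 70 away (42 clear between bars).
- bar_b: as bar_a: same size and look, cored or empty not known beforehand; one or two of the three are cored
- bar_c: as bar_a: same size and look, cored or empty not known beforehand; one or two of the three are cored
- bar_a_mid (a point): centre of bar_a, 14 above its underside, axes as the bar
- bar_b_mid (a point): centre of bar_b, 14 above its underside, axes as the bar
- bar_c_mid (a point): centre of bar_c, 14 above its underside, axes as the bar
- hammer: bystander, loose: hand hammer lying left of the rest, beyond the left receiver, origin at its underside
- spacer_long: bystander, loose: rusty flat steel block 130 x 40 x 20, beyond the rest, origin at its underside
- spacer_short: bystander, loose: rusty steel block 70 x 50 x 25, beyond the rest at its left end, origin at its underside
- spacer_square: bystander, loose: rusty steel block 60 x 60 x 25, near the robot on the left, origin at its underside
- clamp: bystander, loose: dark steel screw clamp lying flat, about 145 x 110 x 24, beyond the rest at its right end, origin at its underside
- tin: bystander, loose: open aluminium tin, 70 across, 70 high, near the robot on the right, origin at its underside
Not all that is in view belongs to the job. What is shaped like the bar_c but orange is not meant.

How it is judged:
On the way, in this order (a step that is already met when the one before it is completed fails the run):
1. the stop is pressed and latched down (value of joint stop above 0.0095 m), for 0.2 s.
2. with the stop latched, every bar lies released, flat on the floor of its receiver: cored in the tray, empty in the crate (((x of bar_a_mid in the frame of tray_floor between -0.075 and 0.075 m and y of bar_a_mid in the frame of tray_floor between -0.088 and 0.088 m and z of bar_a_mid in the frame of tray_floor between 0.006 and 0.022 m and angle between bar_a_mid's own x axis and vertical between 1.45 and 1.69 rad and contact force between bar_a and tray above 4.7 N) or (x of bar_a_mid in the frame of crate_floor between -0.075 and 0.075 m and y of bar_a_mid in the frame of crate_floor between -0.088 and 0.088 m and z of bar_a_mid in the frame of crate_floor between 0.006 and 0.022 m and angle between bar_a_mid's own x axis and vertical between 1.45 and 1.69 rad and contact force between bar_a and crate between 1 and 4.7 N)) and ((x of bar_b_mid in the frame of tray_floor between -0.075 and 0.075 m and y of bar_b_mid in the frame of tray_floor between -0.088 and 0.088 m and z of bar_b_mid in the frame of tray_floor between 0.006 and 0.022 m and angle between bar_b_mid's own x axis and vertical between 1.45 and 1.69 rad and contact force between bar_b and tray above 4.7 N) or (x of bar_b_mid in the frame of crate_floor between -0.075 and 0.075 m and y of bar_b_mid in the frame of crate_floor between -0.088 and 0.088 m and z of bar_b_mid in the frame of crate_floor between 0.006 and 0.022 m and angle between bar_b_mid's own x axis and vertical between 1.45 and 1.69 rad and contact force between bar_b and crate between 1 and 4.7 N)) and ((x of bar_c_mid in the frame of tray_floor between -0.075 and 0.075 m and y of bar_c_mid in the frame of tray_floor between -0.088 and 0.088 m and z of bar_c_mid in the frame of tray_floor between 0.006 and 0.022 m and angle between bar_c_mid's own x axis and vertical between 1.45 and 1.69 rad and contact force between bar_c and tray above 4.7 N) or (x of bar_c_mid in the frame of crate_floor between -0.075 and 0.075 m and y of bar_c_mid in the frame of crate_floor between -0.088 and 0.088 m and z of bar_c_mid in the frame of crate_floor between 0.006 and 0.022 m and angle between bar_c_mid's own x axis and vertical between 1.45 and 1.69 rad and contact force between bar_c and crate between 1 and 4.7 N)) and linear speed of each of bar_a, bar_b, bar_c below 0.03 m/s and contact force between the fingers and bar_a below 0.2 N and contact force between the fingers and bar_b below 0.2 N and contact force between the fingers and bar_c below 0.2 N and value of joint stop above 0.0095 m), for 0.2 s.
At the end, for the whole second after the job is handed in: Each steel-cored bar lies in the steel tray and each empty bar in the wooden crate (its middle inside the walls, flat within about 7 degrees on the floor, not on another bar or the rim; told by its weight on the floor, over or under 4.7 N), released and at rest, and the stop is up again within 2 mm (((x of bar_a_mid in the frame of tray_floor between -0.075 and 0.075 m and y of bar_a_mid in the frame of tray_floor between -0.088 and 0.088 m and z of bar_a_mid in the frame of tray_floor between 0.006 and 0.022 m and angle between bar_a_mid's own x axis and vertical between 1.45 and 1.69 rad and contact force between bar_a and tray above 4.7 N) or (x of bar_a_mid in the frame of crate_floor between -0.075 and 0.075 m and y of bar_a_mid in the frame of crate_floor between -0.088 and 0.088 m and z of bar_a_mid in the frame of crate_floor between 0.006 and 0.022 m and angle between bar_a_mid's own x axis and vertical between 1.45 and 1.69 rad and contact force between bar_a and crate between 1 and 4.7 N)) and ((x of bar_b_mid in the frame of tray_floor between -0.075 and 0.075 m and y of bar_b_mid in the frame of tray_floor between -0.088 and 0.088 m and z of bar_b_mid in the frame of tray_floor between 0.006 and 0.022 m and angle between bar_b_mid's own x axis and vertical between 1.45 and 1.69 rad and contact force between bar_b and tray above 4.7 N) or (x of bar_b_mid in the frame of crate_floor between -0.075 and 0.075 m and y of bar_b_mid in the frame of crate_floor between -0.088 and 0.088 m and z of bar_b_mid in the frame of crate_floor between 0.006 and 0.022 m and angle between bar_b_mid's own x axis and vertical between 1.45 and 1.69 rad and contact force between bar_b and crate between 1 and 4.7 N)) and ((x of bar_c_mid in the frame of tray_floor between -0.075 and 0.075 m and y of bar_c_mid in the frame of tray_floor between -0.088 and 0.088 m and z of bar_c_mid in the frame of tray_floor between 0.006 and 0.022 m and angle between bar_c_mid's own x axis and vertical between 1.45 and 1.69 rad and contact force between bar_c and tray above 4.7 N) or (x of bar_c_mid in the frame of crate_floor between -0.075 and 0.075 m and y of bar_c_mid in the frame of crate_floor between -0.088 and 0.088 m and z of bar_c_mid in the frame of crate_floor between 0.006 and 0.022 m and angle between bar_c_mid's own x axis and vertical between 1.45 and 1.69 rad and contact force between bar_c and crate between 1 and 4.7 N)) and linear speed of each of bar_a, bar_b, bar_c below 0.03 m/s and contact force between the fingers and bar_a below 0.2 N and contact force between the fingers and bar_b below 0.2 N and contact force between the fingers and bar_c below 0.2 N and value of joint stop below 0.002 m); the robot touches nothing.
It fails at once if a bar is touched by the fingers while the stop is up (value of joint stop below 0.008 m and (contact force between the fingers and bar_a above 0.5 N or contact force between the fingers and bar_b above 0.5 N or contact force between the fingers and bar_c above 0.5 N)).
It fails at once if a bar is dropped or knocked: free of the fingers it moves faster than 0.6 m/s (a fall of about 18 mm) ((linear speed of bar_a above 0.6 m/s and contact force between the fingers and bar_a below 0.1 N) or (linear speed of bar_b above 0.6 m/s and contact force between the fingers and bar_b below 0.1 N) or (linear speed of bar_c above 0.6 m/s and contact force between the fingers and bar_c below 0.1 N)).
It fails at once if a bystander is moved by more than 30 mm (distance of any of hammer, spacer_long, spacer_short, spacer_square, clamp, tin from where it was at the start of the episode above 0.03 m).
It also fails if it takes over 72 s, if anything falls off the work surface, if the arm or the gripper's body presses on something with over 40 N, if the wrist force passes 120 N, or if a joint passes its speed limit or range.

## Working session

There is one attempt and no reset: what is moved stays moved. The work goes in short steps, Python scripts to look and compute and a shell command to move; the robot and the scene stay as the last step left them, time stands still between calls to the robot, and variables do not carry over. Pictures are saved under pics/ and viewed, at most 13 in all, crops included, and the job is handed in when it is done.

```bash
mkdir -p pics; ls
cat > h.py <<'E'
import numpy as np, cv2, json
from plant import manip
def cap(n,f=None):
    c=manip.capture(n)
    if f: cv2.imwrite('pics/'+f,c['img'][:,:,::-1])
    return c
def ray(c,u,v):
    f=240/np.tan(np.radians(c['vfov'])/2)
    R=cv2.Rodrigues(np.array(c['rvec'],float))[0]; t=np.array(c['tvec'],float).ravel()
    d=R.T@np.array([(u-c['cx'])/f,(v-c['cy'])/f,1.]); return -R.T@t,d
def onz(c,u,v,z):
    o,d=ray(c,u,v); return o+d*(z-o[2])/d[2]
def proj(c,p):
    f=240/np.tan(np.radians(c['vfov'])/2)
    R=cv2.Rodrigues(np.array(c['rvec'],float))[0]; q=R@np.array(p)+np.array(c['tvec'],float).ravel()
    return q[0]/q[2]*f+c['cx'],q[1]/q[2]*f+c['cy']
E
python3 - <<'E'
from h import *
for n in ('top','scene'):
    c=cap(n,n+'0.png'); print(n,c['vfov'],c['cx'],c['cy'],c['rvec'],c['tvec'],ray(c,320,240))
o=manip.get_obs(); print(o)
E
```

```text
pics
top 55.715968917319884 321.31811030556435 242.44523613567782 [ 2.14393148 -2.11106532  0.18424902] [-0.00587733  0.47578188  1.00407869] (array([ 0.29234362, -0.00366373,  1.07196024]), array([ 0.18063682,  0.00789341, -0.98353722]))
scene 51.46427069078943 323.9630593440893 243.7565830189448 [ 1.45928958  1.97334053 -0.91574169] [ 0.13200646 -0.2300979   1.4632861 ] (array([1.25970462, 0.23077661, 0.75595198]), array([-0.74146766, -0.22290562, -0.63297634]))
{'clock': 0.1, 'q': array([-1.32871417,  0.6000516 , -0.00252663,  1.60005223,  0.00184448,
        0.94293346, -0.07977949]), 'joint_vel': array([ 0.0007822 , -0.00105668,  0.00044865,  0.00078582, -0.00018773,
        0.00045172,  0.00087596]), 'tau': array([ 5.64845715e-03, -7.66549659e+01,  1.50231555e+00, -2.52936977e+01,
       -5.23019582e-02,  1.36391760e-02,  3.95965321e-05]), 'ee_pos': array([0.22712141, 0.68805307, 0.23184106]), 'tool_rot': array([-2.52289507e-05,  1.58671905e-01,  9.87331102e-01, -7.21485988e-04]), 'wrist_force': array([-0.31719684,  0.29639815, -0.62879536]), 'wrist_torque': array([ 0.04640398,  0.02095215, -0.00666266]), 'gripper_force': 0.0, 'opening': 0.09306277588880284}
```

View pics/top0.png

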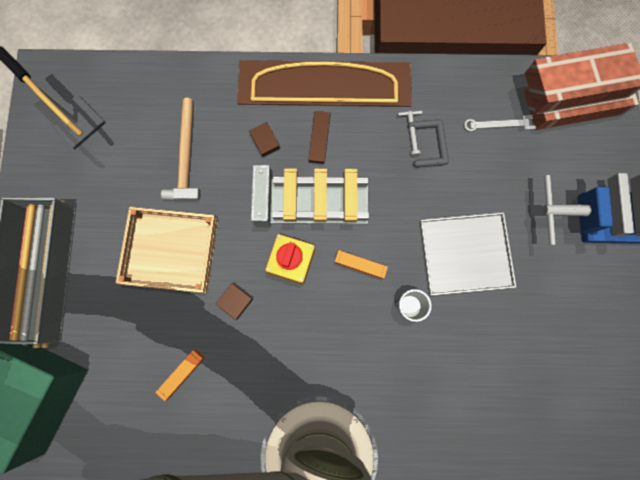

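View pics/scene0.png

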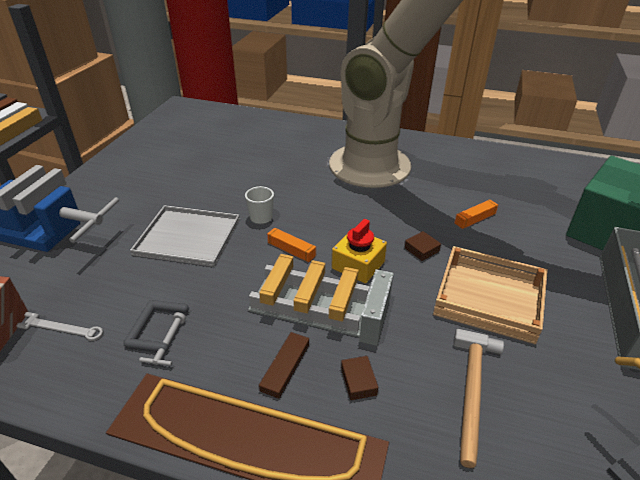

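The top view shows the stop at about (290,257), with the bars at about (291,195), (321,195) and (350,195). The grey housing is at (260,193), so the rest's +y end is on the left. The crate is at (167,250) and the tray at (467,254). The two orange blocks are decoys.

```bash
cat > meas.py <<'E'
from h import *
c=cap('top'); im=c['img']; hsv=cv2.cvtColor(im,cv2.COLOR_RGB2HSV)
def blobs(lo,hi,roi,z,name,amin=60):
    m=cv2.inRange(hsv,lo,hi); k=np.zeros_like(m); x0,y0,x1,y1=roi; k[y0:y1,x0:x1]=255; m&=k
    for t in cv2.findContours(m,cv2.RETR_EXTERNAL,cv2.CHAIN_APPROX_NONE)[0]:
        if cv2.contourArea(t)<amin: continue
        P=np.array([onz(c,*p[0],z)[:2] for p in t],np.float32)*1000
        r=cv2.minAreaRect(P); b=cv2.boxPoints(r); e=max((b[1]-b[0],b[2]-b[1]),key=np.linalg.norm)
        a=np.degrees(np.arctan2(e[1],e[0]))%180
        print(name,'px',np.round(cv2.minAreaRect(t)[0]),'xy mm',np.round(r[0],1),'size',np.round(r[1],1),'long axis deg',round(a,1))
blobs((18,90,90),(32,255,255),(272,160,370,228),.068,'bar')
blobs((18,90,90),(32,255,255),(255,228,325,290),.060,'box')
m=(255)
blobs((0,120,100),(8,255,255),(255,228,325,290),.090,'head',)
blobs((10,40,60),(25,255,255),(105,200,225,300),.045,'crate',800)
blobs((0,0,120),(180,40,255),(415,205,522,300),.012,'tray',800)
blobs((0,0,110),(180,60,255),(246,160,275,228),.074,'housing',200)
E
python3 meas.py
python3 - <<'E'
import cv2,numpy as np
im=cv2.imread('pics/top0.png')
a=cv2.resize(im[150:300,240:400],None,fx=4.8,fy=4,interpolation=cv2.INTER_CUBIC)
a=cv2.resize(im[150:290,240:380],(600,600),interpolation=cv2.INTER_CUBIC)
cv2.imwrite('pics/crop1.png',a)
E
```

```text
bar px [350. 195.] xy mm [583.1 -63.8] size [123.4  29.9] long axis deg 0.4
bar px [320. 194.] xy mm [584.4   6.2] size [123.3  27.7] long axis deg 0.9
bar px [290. 194.] xy mm [583.4  76. ] size [123.5  29.9] long axis deg 1.5
box px [290. 258.] xy mm [435.5  71.5] size [93.  94.5] long axis deg 163.4
head px [289. 256.] xy mm [437.3  71.5] size [55.3 52.5] long axis deg 1.3
crate px [166. 249.] xy mm [455.  355.1] size [213.1 184.2] long axis deg 85.0
tray px [468. 253.] xy mm [ 461.8 -344.1] size [184.6 204. ] long axis deg 96.1
housing px [260. 194.] xy mm [583.  142.4] size [158.4  64.5] long axis deg 2.6
```

View pics/crop1.png

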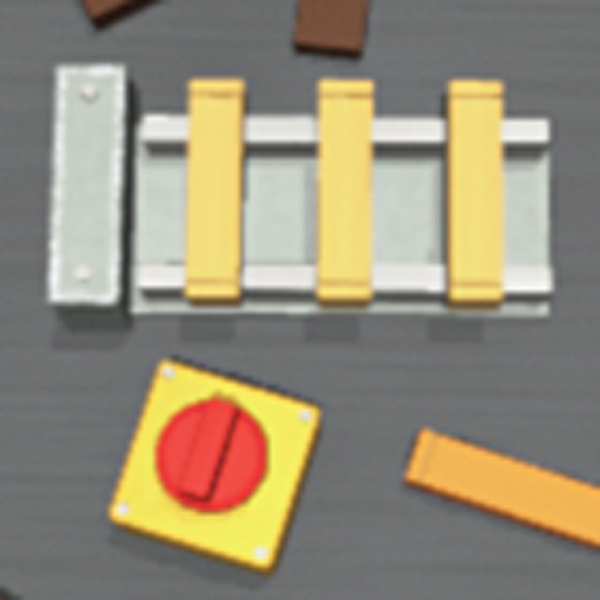

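```bash
cat > go.py <<'E'
import sys
from h import *
from scipy.spatial.transform import Rotation as Ro
o=manip.get_obs(); w=o['tool_rot']; R=Ro.from_quat([w[1],w[2],w[3],w[0]]).as_matrix()
yaw=np.degrees(np.arctan2(R[1,1],R[0,1])); p=o['ee_pos']
print('t',round(o['clock'],2),'p',np.round(p*1000,1),'tool-y yaw',round(yaw,1),'tilt',round(np.degrees(np.arccos(-R[2,2])),2),'F',np.round(o['wrist_force'],2),'open',round(o['opening']*1000,1),'q7',round(o['q'][6],2))
for a in sys.argv[1:]:   # target x,y,z(mm),yaw
    t=np.array([float(s) for s in a.split(',')]); d=R.T@(t[:3]/10-p*100)
    print('  to',a,'shift cm',np.round(d,2),'norm',round(np.linalg.norm(d),2),'turn',round((yaw-t[3]+180)%360-180,1))
E
python3 -m inch '[[-2.8,-3.7,0.4,0,-1],[-2.8,-3.7,0.4,0,-1],[-2.8,-3.7,0.4,0,-1],[-2.8,-3.7,0.4,0,-1],[-2.8,-3.7,0.4,0,-1],[-2.8,-3.7,0.4,0,-1],[-2.8,-3.7,0.4,0,-1],[-2.8,-3.7,0.4,0,-1]]'
python3 -m inch '[[-2.8,-3.7,0.4,0,-1],[-2.8,-3.7,0.4,0,-1],[-2.8,-3.7,0.4,0,-1],[-2.8,-3.7,0.4,0,-1],[-2.8,-3.7,0.4,0,-1],[-2.8,-3.7,0.4,-1.7,-1],[0,0,0,0,-1],[0,0,0,0,-1]]'
python3 go.py 437,71.5,132,73.4; python3 -c "
from h import *
c=cap('wrist','w1.png')
im=c['img'];h=cv2.cvtColor(im,cv2.COLOR_RGB2HSV)
m=cv2.inRange(h,(0,120,60),(8,255,255))|cv2.inRange(h,(174,120,60),(180,255,255))
for t in cv2.findContours(m,0,2)[0]:
    if cv2.contourArea(t)>300: 
        (u,v),r=cv2.minEnclosingCircle(t); print(u,v,r,onz(c,u,v,.09))
"
```

```text
clock: 0.95
ee_pos: [0.3475, 0.3354, 0.2005]
tool_rot: [0.0, 0.159, 0.987, 0.0]
wrist_force: [0.9, -0.5, -1.2]
opening: 0.0336
gripper_force: 0.0
clock: 1.75
ee_pos: [0.4373, 0.0726, 0.1765]
tool_rot: [-0.0, 0.146, 0.989, -0.0]
wrist_force: [1.0, 0.5, -0.1]
opening: 0.0003
gripper_force: 0.0
t 1.75 p [437.3  72.6 176.5] tool-y yaw 73.2 tilt 0.02 F [ 0.96  0.47 -0.05] open 0.3 q7 0.97
  to 437,71.5,132,73.4 shift cm [-0.   -0.11  4.45] norm 4.45 turn -0.2
319.5 254.5731658935547 41.454071044921875 [0.43748249 0.07118714 0.09      ]
```

View pics/w1.png

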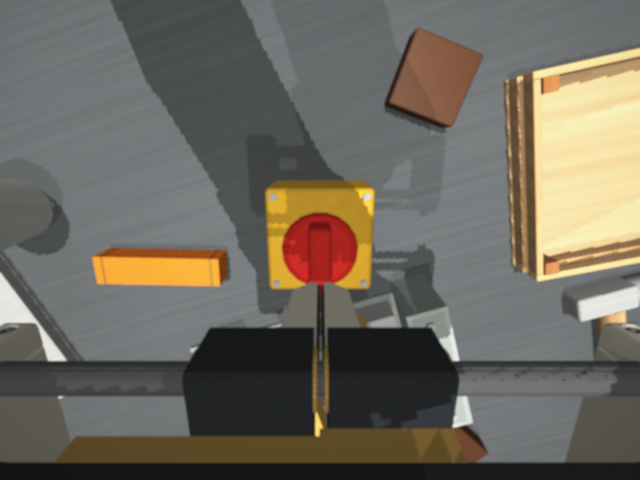

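The wrist view shows the mushroom at (320,250), its grip lined up with the fingers; the centre is at (437.5, 71.2) mm. I'll press it now.

```bash
python3 -m inch '[[0,-0.1,2.4,0,-1],[0,0,2.0,0,-1],[0,0,0.4,0,-1],[0,0,0.4,0,-1],[0,0,0.4,0,-1],[0,0,0.2,0,-1],[0,0,0,0,-1]]'; python3 go.py
```

```text
clock: 2.5
ee_pos: [0.4369, 0.0736, 0.1191]
tool_rot: [0.0, 0.143, 0.99, 0.0]
wrist_force: [-0.4, 0.8, 1.7]
opening: 0.0002
gripper_force: 0.9
t 2.5 p [436.9  73.6 119.1] tool-y yaw 73.5 tilt 0.03 F [-0.35  0.85  1.67] open 0.2 q7 0.97
```

```bash
python3 -m inch '[[0,0,0.2,0,-1],[0,0,0.2,0,-1],[0,0,0,0,-1]]'; python3 -m inch '[[0,0,0.1,0,-1],[0,0,0,0,-1]]'
```

```text
clock: 2.8
ee_pos: [0.4371, 0.0729, 0.1146]
tool_rot: [0.0, 0.144, 0.99, 0.0]
wrist_force: [-0.9, 2.7, 3.3]
opening: 0.0002
gripper_force: 1.7
clock: 3.0
ee_pos: [0.4372, 0.0729, 0.1141]
tool_rot: [0.0, 0.144, 0.99, 0.0]
wrist_force: [-1.9, 2.3, 13.3]
opening: 0.0002
gripper_force: 6.6
```

```bash
python3 -m inch '[[0,0,-2.5,0,-1],[0,0,-2.5,-8.5,0.03],[0,0,0,-8.5,0.03]]'; python3 go.py 585,76,150,91; python3 -c "
from h import *
def top(im):
    h=cv2.cvtColor(im,cv2.COLOR_RGB2HSV)
    m=cv2.inRange(h,(0,150,100),(8,255,255))|cv2.inRange(h,(174,150,100),(180,255,255)); m[:210]=0;m[260:]=0;m[:,:335]=0;m[:,385:]=0
    y,x=np.nonzero(m); return x.mean(),y.min(),y.mean(),y.max(),len(y)
print(top(cv2.imread('pics/scene0.png')[:,:,::-1].copy()),top(cap('scene','s1.png')['img']))
"
```

```text
clock: 3.3
ee_pos: [0.4381, 0.0725, 0.1658]
tool_rot: [0.002, -0.006, 1.0, -0.0]
wrist_force: [-0.6, -0.2, -0.6]
opening: 0.0123
gripper_force: 0.0
t 3.3 p [438.1  72.5 165.8] tool-y yaw 90.7 tilt 0.22 F [-0.57 -0.2  -0.56] open 12.3 q7 1.19
  to 585,76,150,91 shift cm [-14.69   0.16   1.64] norm 14.78 turn -0.3
(np.float64(360.5405405405405), np.int64(219), np.float64(234.26781326781327), np.int64(245), 407) (np.float64(360.047263681592), np.int64(223), np.float64(238.96268656716418), np.int64(249), 402)
```

The red mask has moved down 4.7 px in the scene view, about 11.5 mm, so the stop is latched. Next is the first bar.

```bash
python3 -m inch '[[-3.6,0.04,0.4,0,0.03],[-3.7,0.04,0.4,0,0.03],[-3.7,0.04,0.4,0,0.03],[-3.7,0.04,0.4,0,0.03],[0,0,0,0,0.03],[0,0,0,0,0.03]]'
cat > wb.py <<'E'
from h import *
import sys
c=cap('wrist',sys.argv[1]); h=cv2.cvtColor(c['img'],cv2.COLOR_RGB2HSV)
m=cv2.inRange(h,(18,90,60),(32,255,255))
for t in cv2.findContours(m,0,cv2.CHAIN_APPROX_NONE)[0]:
    if cv2.contourArea(t)<400: continue
    P=np.array([onz(c,*p[0],.068)[:2] for p in t],np.float32)*1000; r=cv2.minAreaRect(P); b=cv2.boxPoints(r); e=max((b[1]-b[0],b[2]-b[1]),key=np.linalg.norm)
    print(np.round(r[0],1),np.round(r[1],1),round((np.degrees(np.arctan2(e[1],e[0]))+90)%180-90,1))
E
python3 wb.py w2.png; python3 go.py 585,76,58,91; python3 meas.py | grep bar
```

```text
clock: 3.95
ee_pos: [0.5834, 0.0749, 0.1464]
tool_rot: [-0.001, -0.002, 1.0, -0.0]
wrist_force: [-1.0, -0.8, -0.6]
opening: 0.0478
gripper_force: 0.0
[758.9 129.8] [ 38.7 371.5] -89.6
[690.  161.8] [68.1 16.4] 9.7
[691.2 -12.5] [15.9 67.6] -8.2
[628.6 293.9] [77.5 12. ] 0.9
[582.5  75. ] [121.4  28.7] 0.2
[582.    7.8] [119.6  33.7] 0.4
[582.5 -58.1] [119.7  41.5] 0.3
[442.9 -57. ] [81.1 23.7] 71.0
[479.1 268.4] [ 60.7 113.5] -4.9
[446.8  68.9] [85.5 76.6] 73.4
t 4.0 p [582.7  75.  146.8] tool-y yaw 90.3 tilt 0.13 F [ 0.14  0.86 -0.24] open 47.7 q7 1.26
  to 585,76,58,91 shift cm [-0.25  0.11  8.88] norm 8.88 turn -0.7
```

View pics/w2.png

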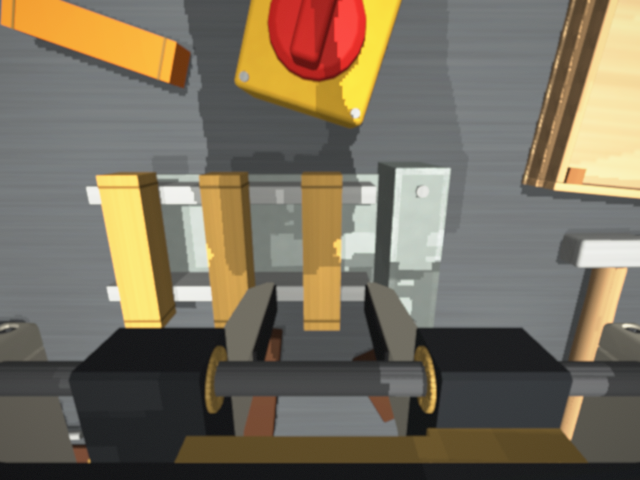

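The open fingers straddle the left bar, which is at about (322,250) and (583, 75) mm. I'll descend, grip and lift.

```bash
python3 -m inch '[[0,0,3,0,0.03],[0,0,3,0,0.03],[0,0,2,0,0.03],[0,0,0.8,0,0.03],[0,0,0,0,0.03],[0,0,0,0,-1],[0,0,0,0,-1],[0,0,0,0,-1]]'; python3 go.py;  python3 -m inch '[[0,0,0,0,-1],[0,0,0,0,-1],[0,0,-1,0,-1],[0,0,-2,0,-1],[0,0,-1,0,-1],[0,0,0,0,-1],[0,0,0,0,-1],[0,0,0,0,-1]]'; python3 go.py
```

```text
clock: 4.85
ee_pos: [0.5844, 0.0755, 0.0607]
tool_rot: [0.001, -0.004, 1.0, 0.0]
wrist_force: [-0.4, 1.1, 0.1]
opening: 0.0287
gripper_force: 0.0
t 4.85 p [584.4  75.5  60.7] tool-y yaw 90.4 tilt 0.1 F [-0.38  1.07  0.07] open 28.7 q7 1.24
clock: 5.65
ee_pos: [0.5833, 0.0753, 0.0989]
tool_rot: [-0.001, -0.004, 1.0, -0.0]
wrist_force: [-0.3, 0.6, -8.4]
opening: 0.0279
gripper_force: 30.0
t 5.65 p [583.3  75.3  98.9] tool-y yaw 90.4 tilt 0.07 F [-0.27  0.62 -8.37] open 27.9 q7 1.25
```

```bash
python3 -m inch '[[0,0,-3,0,-1],[0,0,-2,0,-1],[0,0,0,0,-1],[0,0,0,0,-1]]'; python3 go.py 457,-299.4,140,96.1; python3 go.py
```

```text
clock: 6.05
ee_pos: [0.5835, 0.0754, 0.1489]
tool_rot: [-0.0, -0.004, 1.0, -0.0]
wrist_force: [-0.2, 0.5, -6.5]
opening: 0.028
gripper_force: 30.0
t 6.05 p [583.5  75.4 148.9] tool-y yaw 90.4 tilt 0.03 F [-0.15  0.54 -6.49] open 28.0 q7 1.26
  to 457,-299.4,140,96.1 shift cm [ 12.93 -37.38   0.9 ] norm 39.56 turn -5.7
t 6.05 p [583.5  75.4 148.9] tool-y yaw 90.4 tilt 0.03 F [-0.15  0.54 -6.49] open 28.0 q7 1.26
```

The reading is about −6.5 N, so this bar is cored and goes in the tray.

```bash
python3 -m inch '[[0.6,-1.8,0,0,-1],[1.3,-3.8,0,0,-1],[1.3,-3.8,0,0,-1],[1.3,-3.8,0,0,-1],[1.3,-3.8,0,0,-1],[1.3,-3.8,0,0,-1],[1.3,-3.8,0,0,-1],[1.3,-3.8,0,0,-1]]'; python3 -m inch '[[1.3,-3.8,0,0,-1],[1.3,-3.8,1,0,-1],[0.4,-1.4,2,-5.7,-1],[0,0,0,0,-1],[0,0,0,0,-1]]'; python3 go.py 457,-299.4,24,96.1; python3 meas.py | grep tray; python3 -c "
from h import *
cap('wrist','w3.png')"
```

```text
clock: 6.85
ee_pos: [0.4875, -0.2104, 0.148]
tool_rot: [-0.001, -0.004, 1.0, 0.0]
wrist_force: [1.1, -0.6, -6.7]
opening: 0.0279
gripper_force: 30.0
clock: 7.35
ee_pos: [0.4589, -0.2988, 0.1181]
tool_rot: [-0.001, -0.053, 0.999, 0.001]
wrist_force: [0.6, 0.3, -8.2]
opening: 0.0278
gripper_force: 30.0
t 7.35 p [ 458.9 -298.8  118.1] tool-y yaw 96.0 tilt 0.19 F [ 0.57  0.3  -8.18] open 27.8 q7 1.97
  to 457,-299.4,24,96.1 shift cm [ 0.17 -0.06  9.41] norm 9.41 turn -0.1
tray px [469. 254.] xy mm [ 461.8 -344.5] size [184.7 204.4] long axis deg 95.9
```

View pics/w3.png

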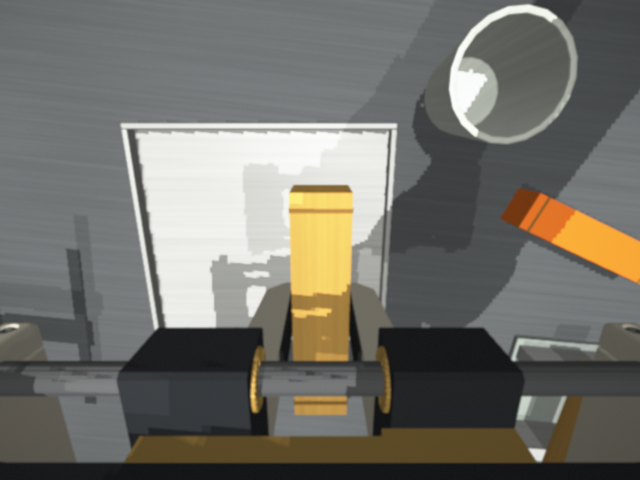

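The wrist view shows the bar held level above the right part of the tray, aligned with its walls. I'll lower it.

```bash
python3 -m inch '[[0.1,0,3,0,-1],[0,0,3,0,-1],[0,0,2,0,-1],[0,0,0.6,0,-1],[0,0,0.3,0,-1],[0,0,0,0,-1],[0,0,0,0,-1]]'; python3 go.py
```

```text
clock: 8.15
ee_pos: [0.4594, -0.2997, 0.0317]
tool_rot: [0.001, -0.054, 0.999, -0.0]
wrist_force: [0.4, 0.4, -5.9]
opening: 0.0274
gripper_force: 30.0
t 8.15 p [ 459.4 -299.7   31.7] tool-y yaw 96.1 tilt 0.1 F [ 0.37  0.43 -5.92] open 27.4 q7 1.93
```

```bash
python3 -m inch '[[0,0,0.3,0,-1],[0,0,0.2,0,-1],[0,0,0,0,-1]]'; python3 -m inch '[[0,0,0.2,0,-1],[0,0,0,0,-1]]'
```

```text
clock: 8.45
ee_pos: [0.4586, -0.2996, 0.0257]
tool_rot: [0.0, -0.053, 0.999, -0.0]
wrist_force: [0.6, 0.0, -7.7]
opening: 0.028
gripper_force: 30.0
clock: 8.65
ee_pos: [0.4588, -0.2997, 0.0247]
tool_rot: [0.0, -0.053, 0.999, -0.0]
wrist_force: [-2.6, 0.5, 8.4]
opening: 0.0279
gripper_force: 30.0
```

```bash
python3 -m inch '[[0,0,0,0,0.03],[0,0,0,0,0.03],[0,0,0,0,0.03],[0,0,-2,0,0.03],[0,0,-4,0,0.03],[0,0,-4.5,0,0.03],[0,0,-2,5.7,0.03],[0,0,0,0,0.03]]'; python3 go.py 583.5,6.5,145,90.4; python3 -c "
from h import *
c=cap('scene','s2.png')"; python3 meas.py|grep bar
```

```text
clock: 9.45
ee_pos: [0.4601, -0.3005, 0.1517]
tool_rot: [0.002, -0.002, 1.0, -0.001]
wrist_force: [-0.5, -0.4, -0.2]
opening: 0.0478
gripper_force: 0.0
t 9.45 p [ 460.1 -300.5  151.7] tool-y yaw 90.3 tilt 0.32 F [-0.53 -0.42 -0.21] open 47.8 q7 1.91
  to 583.5,6.5,145,90.4 shift cm [-12.49  30.64   0.64] norm 33.1 turn -0.1
bar px [350. 195.] xy mm [583.1 -63.8] size [123.4  29.9] long axis deg 0.4
bar px [320. 194.] xy mm [584.4   6.2] size [123.3  27.7] long axis deg 0.9
```

View pics/s2.png

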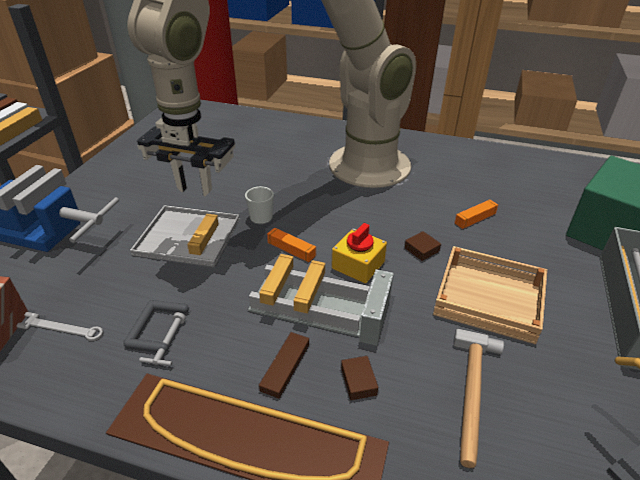

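The scene view shows the first bar lying flat in the tray at (203,232), two bars still on the rest, and the stop down. Next is the middle bar.

```bash
python3 -m inch '[[-0.8,2,0,0,0.03],[-1.8,4.4,0,0,0.03],[-1.8,4.4,0,0,0.03],[-1.8,4.4,0,0,0.03],[-1.8,4.4,0,0,0.03],[-1.8,4.4,0,0,0.03],[-1.8,4.4,0.3,0,0.03],[-0.9,2.2,0.3,0,0.03]]'; python3 -m inch '[[0,0,0,0,0.03],[0,0,0,0,0.03]]'; python3 go.py 583.5,6.5,60,90.4; python3 wb.py w4.png | grep "\[58"
```

```text
clock: 10.35
ee_pos: [0.5819, 0.0124, 0.1407]
tool_rot: [-0.001, -0.007, 1.0, 0.001]
wrist_force: [-0.7, -0.2, 0.5]
opening: 0.048
gripper_force: 0.0
clock: 10.55
ee_pos: [0.5804, 0.0074, 0.1409]
tool_rot: [-0.002, -0.005, 1.0, -0.0]
wrist_force: [0.0, 0.1, -0.9]
opening: 0.0479
gripper_force: 0.0
t 10.55 p [580.4   7.4 140.9] tool-y yaw 90.6 tilt 0.18 F [ 0.03  0.11 -0.87] open 47.9 q7 1.36
  to 583.5,6.5,60,90.4 shift cm [-0.33 -0.09  8.09] norm 8.1 turn 0.2
[583.    4.5] [123.   28.6] 0.7
```

```bash
python3 -m inch '[[-0.2,-0.1,3,0,0.03],[0,0,3,0,0.03],[0,0,1.7,0,0.03],[0,0,0.4,0,0.03],[0,0,0,0,0.03],[0,0,0,0,-1],[0,0,0,0,-1],[0,0,0,0,-1]]'; python3 go.py;  python3 -m inch '[[0,0,0,0,-1],[0,0,0,0,-1],[0,0,-1,0,-1],[0,0,-2.5,0,-1],[0,0,-3,0,-1],[0,0,-2.5,0,-1],[0,0,0,0,-1],[0,0,0,0,-1]]'; python3 go.py; python3 -m inch '[[0,0,0,0,-1]]'; python3 go.py 457,-299.4,140,96 450,400,140,85
```

```text
clock: 11.4
ee_pos: [0.5838, 0.0062, 0.0626]
tool_rot: [0.001, -0.004, 1.0, 0.0]
wrist_force: [0.3, -2.9, 1.2]
opening: 0.0283
gripper_force: 1.2
t 11.4 p [583.8   6.2  62.6] tool-y yaw 90.4 tilt 0.09 F [ 0.33 -2.9   1.18] open 28.3 q7 1.34
clock: 12.2
ee_pos: [0.5833, 0.0064, 0.152]
tool_rot: [0.0, -0.004, 1.0, 0.0]
wrist_force: [-0.6, -0.4, -3.1]
opening: 0.0277
gripper_force: 30.0
t 12.2 p [583.3   6.4 152. ] tool-y yaw 90.4 tilt 0.05 F [-0.55 -0.39 -3.14] open 27.7 q7 1.37
clock: 12.3
ee_pos: [0.5826, 0.0063, 0.1506]
tool_rot: [-0.001, -0.004, 1.0, -0.0]
wrist_force: [-0.4, 0.4, -3.5]
opening: 0.0276
gripper_force: 30.0
t 12.3 p [582.6   6.3 150.6] tool-y yaw 90.4 tilt 0.1 F [-0.39  0.37 -3.48] open 27.6 q7 1.37
  to 457,-299.4,140,96 shift cm [ 12.79 -30.47   1.09] norm 33.07 turn -5.6
  to 450,400,140,85 shift cm [12.95 39.47  1.08] norm 41.55 turn 5.4
```

It reads about −3.3 N, so this bar is empty and goes in the crate.

```bash
python3 -m inch '[[0.6,1.9,0,0,-1],[1.2,3.9,0,0,-1],[1.2,3.9,0,0,-1],[1.2,3.9,0,0,-1],[1.2,3.9,0,0,-1],[1.2,3.9,0,0,-1],[1.2,3.9,0,0,-1],[1.2,3.9,0,0,-1]]'; python3 -m inch '[[1.2,3.9,0,0,-1],[1.2,3.9,0,0,-1],[0.9,2.5,0,5.4,-1],[0,0,0,0,-1],[0,0,0,0,-1]]'; python3 go.py 460.2,402.3,60,85;  python3 -c "
from h import *
cap('wrist','w5.png')"
```

```text
clock: 13.1
ee_pos: [0.4898, 0.2988, 0.1501]
tool_rot: [-0.001, -0.004, 1.0, -0.001]
wrist_force: [0.5, 0.9, -3.0]
opening: 0.0277
gripper_force: 30.0
clock: 13.6
ee_pos: [0.4564, 0.4003, 0.1501]
tool_rot: [-0.001, 0.042, 0.999, -0.001]
wrist_force: [0.3, -0.1, -3.1]
opening: 0.0278
gripper_force: 30.0
t 13.6 p [456.4 400.3 150.1] tool-y yaw 85.2 tilt 0.16 F [ 0.26 -0.15 -3.1 ] open 27.8 q7 0.63
  to 460.2,402.3,60,85 shift cm [-0.38  0.25  9.01] norm 9.02 turn 0.2
```

View pics/w5.png

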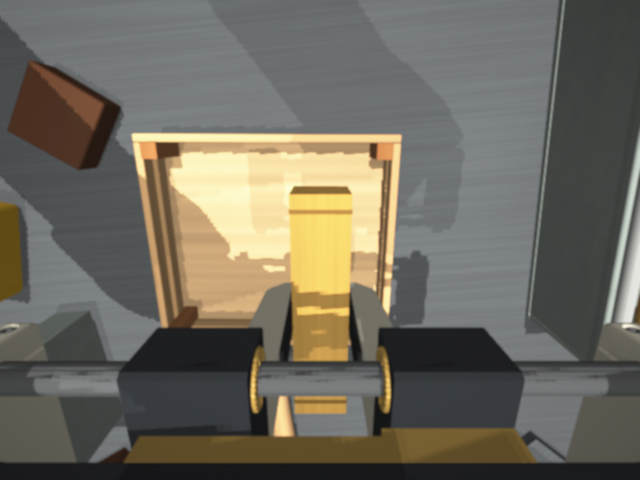

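The wrist view shows the crate's near corners at (133,134) and (401,136), with the bar aligned over its far half. I'll check the crate centre from those corners.

```bash
python3 -c "
from h import *
c=cap('wrist')
a=onz(c,133,134,.045);b=onz(c,401,136,.045);print(a,b,np.linalg.norm(a-b))
u=(b-a)/np.linalg.norm(b-a); print('yaw',np.degrees(np.arctan2(u[1],u[0])),'ctr',(a+b)/2+.09*np.array([u[1],-u[0],0]))"
```

```text
[0.35943472 0.26901643 0.045     ] [0.37730197 0.46422383 0.045     ] 0.19602339106627462
yaw 84.77031384753754 ctr [0.45799371 0.35841676 0.045     ]
```

```bash
python3 -m inch '[[-0.3,0.1,3,0,-1],[0,0,4,0,-1],[0,0,3,0,-1],[0,0,1.4,0,-1],[0,0,0.4,0,-1],[0,0,0,0,-1],[0,0,0,0,-1]]'; python3 go.py
```

```text
clock: 14.4
ee_pos: [0.4613, 0.4015, 0.0349]
tool_rot: [0.001, 0.043, 0.999, 0.001]
wrist_force: [-0.0, 0.3, -2.6]
opening: 0.0278
gripper_force: 30.0
t 14.4 p [461.3 401.5  34.9] tool-y yaw 85.0 tilt 0.11 F [-0.04  0.34 -2.64] open 27.8 q7 0.62
```

```bash
python3 -m inch '[[0,0,0.4,0,-1],[0,0,0.3,0,-1],[0,0,0,0,-1]]'; python3 -m inch '[[0,0,0.2,0,-1],[0,0,0,0,-1]]'
```

```text
clock: 14.7
ee_pos: [0.4604, 0.4012, 0.0267]
tool_rot: [0.0, 0.043, 0.999, 0.0]
wrist_force: [-0.3, 0.5, -3.0]
opening: 0.0279
gripper_force: 30.0
clock: 14.9
ee_pos: [0.4605, 0.4013, 0.0265]
tool_rot: [0.0, 0.043, 0.999, 0.0]
wrist_force: [-2.5, -2.6, 18.7]
opening: 0.0277
gripper_force: 30.0
```

```bash
python3 -m inch '[[0,0,-0.1,0,-1],[0,0,0,0,0.03],[0,0,0,0,0.03],[0,0,0,0,0.03],[0,0,-2,0,0.03],[0,0,-4,0,0.03],[0,0,-4.5,0,0.03],[0,0,-2,-5.4,0.03]]'; python3 go.py 583.3,-64,145,90.4
```

```text
clock: 15.7
ee_pos: [0.4614, 0.4021, 0.1541]
tool_rot: [0.002, -0.004, 1.0, 0.001]
wrist_force: [-0.2, 0.0, -0.6]
opening: 0.048
gripper_force: 0.0
t 15.7 p [461.4 402.1 154.1] tool-y yaw 90.5 tilt 0.23 F [-0.21  0.04 -0.62] open 48.0 q7 0.7
  to 583.3,-64,145,90.4 shift cm [-11.81 -46.71   0.82] norm 48.19 turn 0.1
```

```bash
python3 -m inch '[[-0.6,-2.4,0,0,0.03],[-1.1,-4.4,0,0,0.03],[-1.1,-4.4,0,0,0.03],[-1.1,-4.4,0,0,0.03],[-1.1,-4.4,0,0,0.03],[-1.1,-4.4,0,0,0.03],[-1.1,-4.4,0,0,0.03],[-1.1,-4.4,0,0,0.03]]';  python3 -m inch '[[-1.1,-4.4,0,0,0.03],[-1.1,-4.4,0.3,0,0.03],[-1.1,-4.4,0.5,0,0.03],[0,0,0,0,0.03],[0,0,0,0,0.03]]'; python3 go.py 583.3,-64,60,90.4; python3 wb.py w6.png | grep "\[58"
```

```text
clock: 16.5
ee_pos: [0.5463, 0.068, 0.1506]
tool_rot: [0.0, -0.004, 1.0, 0.0]
wrist_force: [1.2, -0.5, 0.2]
opening: 0.0479
gripper_force: 0.0
clock: 17.0
ee_pos: [0.5798, -0.0633, 0.1422]
tool_rot: [-0.0, -0.002, 1.0, -0.0]
wrist_force: [0.2, 0.3, 0.0]
opening: 0.0477
gripper_force: 0.0
t 17.0 p [579.8 -63.3 142.2] tool-y yaw 90.3 tilt 0.03 F [0.23 0.26 0.05] open 47.7 q7 1.47
  to 583.3,-64,60,90.4 shift cm [-0.35 -0.07  8.22] norm 8.23 turn -0.1
[583.  -64.8] [122.3  28.7] 0.4
```

```bash
python3 -m inch '[[-0.3,-0.1,3,0,0.03],[0,0,3,0,0.03],[0,0,1.8,0,0.03],[0,0,0.4,0,0.03],[0,0,0,0,0.03],[0,0,0,0,-1],[0,0,0,0,-1],[0,0,0,0,-1]]'; python3 go.py;  python3 -m inch '[[0,0,0,0,-1],[0,0,0,0,-1],[0,0,-1,0,-1],[0,0,-2.5,0,-1],[0,0,-3,0,-1],[0,0,-2.5,0,-1],[0,0,0,0,-1],[0,0,0,0,-1]]'; python3 go.py; python3 -m inch '[[0,0,0,0,-1]]'; python3 go.py 466.6,-388.8,140,96 453.8,317.7,140,85
```

```text
clock: 17.85
ee_pos: [0.5835, -0.0631, 0.0617]
tool_rot: [0.001, -0.004, 1.0, -0.0]
wrist_force: [-0.0, -2.9, 2.4]
opening: 0.0287
gripper_force: 1.8
t 17.85 p [583.5 -63.1  61.7] tool-y yaw 90.4 tilt 0.1 F [-0.04 -2.89  2.43] open 28.7 q7 1.44
clock: 18.65
ee_pos: [0.5828, -0.063, 0.1509]
tool_rot: [0.0, -0.004, 1.0, -0.0]
wrist_force: [-0.1, -0.7, -2.6]
opening: 0.0279
gripper_force: 30.0
t 18.65 p [582.8 -63.  150.9] tool-y yaw 90.4 tilt 0.04 F [-0.12 -0.7  -2.64] open 27.9 q7 1.47
clock: 18.75
ee_pos: [0.5822, -0.0629, 0.1496]
tool_rot: [-0.001, -0.004, 1.0, 0.0]
wrist_force: [0.5, 0.3, -2.7]
opening: 0.0277
gripper_force: 30.0
t 18.75 p [582.2 -62.9 149.6] tool-y yaw 90.4 tilt 0.1 F [ 0.47  0.31 -2.69] open 27.7 q7 1.47
  to 466.6,-388.8,140,96 shift cm [ 11.81 -32.5    0.98] norm 34.59 turn -5.6
  to 453.8,317.7,140,85 shift cm [12.54 38.16  0.99] norm 40.18 turn 5.4
```

It reads about −2.7 N, so this bar is empty too and goes in the near half of the crate.

```bash
python3 -m inch '[[0.6,1.9,0,0,-1],[1.2,3.9,0,0,-1],[1.2,3.9,0,0,-1],[1.2,3.9,0,0,-1],[1.2,3.9,0,0,-1],[1.2,3.9,0,0,-1],[1.2,3.9,0,0,-1],[1.2,3.9,0,0,-1]]'; python3 -m inch '[[1.2,3.9,0,0,-1],[1.2,3.9,0,0,-1],[0.6,1.1,0,5.4,-1],[0,0,0,0,-1],[0,0,0,0,-1]]'; python3 go.py 453.8,317.7,60,85;  python3 -c "
from h import *
cap('wrist','w7.png')"
```

```text
clock: 19.55
ee_pos: [0.4894, 0.2295, 0.1493]
tool_rot: [-0.001, -0.004, 1.0, -0.001]
wrist_force: [0.2, -0.1, -3.8]
opening: 0.0279
gripper_force: 30.0
clock: 20.05
ee_pos: [0.4597, 0.3162, 0.1496]
tool_rot: [-0.001, 0.042, 0.999, -0.001]
wrist_force: [-0.1, -0.2, -3.2]
opening: 0.028
gripper_force: 30.0
t 20.05 p [459.7 316.2 149.6] tool-y yaw 85.2 tilt 0.14 F [-0.11 -0.18 -3.17] open 28.0 q7 0.73
  to 453.8,317.7,60,85 shift cm [0.59 0.12 8.96] norm 8.98 turn 0.2
```

View pics/w7.png

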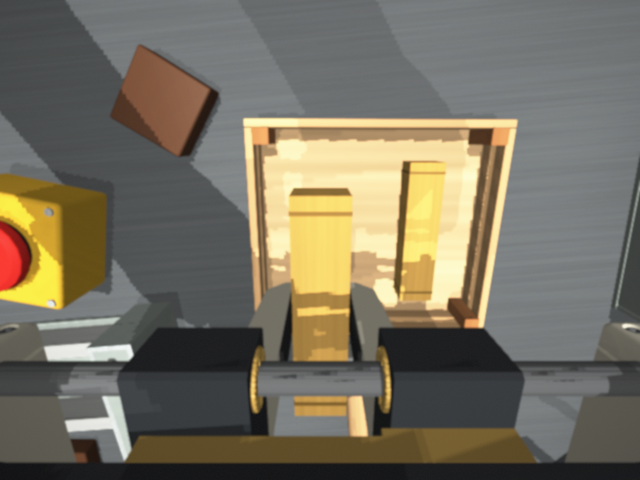

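The wrist view shows the empty bar already lying flat in the crate at (422,230), with the held bar aligned over the clear half. I'll lower it.

```bash
python3 -m inch '[[0.4,0.1,3,0,-1],[0,0,4,0,-1],[0,0,3,0,-1],[0,0,1.4,0,-1],[0,0,0.4,0,-1],[0,0,0.3,0,-1],[0,0,0,0,-1],[0,0,0,0,-1]]'; python3 go.py;  python3 -m inch '[[0,0,0.3,0,-1],[0,0,0,0,-1]]'
```

```text
clock: 20.9
ee_pos: [0.4568, 0.3188, 0.0308]
tool_rot: [0.001, 0.043, 0.999, 0.001]
wrist_force: [0.1, -0.1, -3.3]
opening: 0.0276
gripper_force: 30.0
t 20.9 p [456.8 318.8  30.8] tool-y yaw 85.0 tilt 0.11 F [ 0.07 -0.08 -3.32] open 27.6 q7 0.7
clock: 21.1
ee_pos: [0.4563, 0.3186, 0.027]
tool_rot: [0.0, 0.043, 0.999, 0.0]
wrist_force: [-0.4, 0.4, -3.1]
opening: 0.0277
gripper_force: 30.0
```

```bash
python3 -m inch '[[0,0,0.1,0,-1],[0,0,0,0,-1]]';  python3 -m inch '[[0,0,0.1,0,-1],[0,0,0,0,-1]]'
```

```text
clock: 21.3
ee_pos: [0.4562, 0.3186, 0.0257]
tool_rot: [0.0, 0.043, 0.999, 0.0]
wrist_force: [0.8, 0.0, -2.5]
opening: 0.0278
gripper_force: 30.0
clock: 21.5
ee_pos: [0.4563, 0.3186, 0.0256]
tool_rot: [0.0, 0.043, 0.999, 0.0]
wrist_force: [-2.3, -0.5, 10.8]
opening: 0.0274
gripper_force: 30.0
```

```bash
python3 -m inch '[[0,0,0,0,0.03],[0,0,0,0,0.03],[0,0,0,0,0.03],[0,0,-2,0,0.03],[0,0,-4,0,0.03],[0,0,-4.5,0,0.03],[0,0,-4,5.8,0.03],[0,0,0,5.8,0.3]]'; python3 go.py 437.5,71.2,150,73.4
python3 - <<'E'
from h import *
c=cap('top','t2.png'); s=cap('scene','s3.png')['img'][180:380,120:560]
a=c['img'][190:310,100:540]
cv2.imwrite('pics/chk.png',np.vstack([cv2.resize(a,(760,207)),cv2.resize(s,(760,345))])[:,:,::-1])
E
```

```text
clock: 22.3
ee_pos: [0.4583, 0.3198, 0.1746]
tool_rot: [0.003, 0.146, 0.989, 0.003]
wrist_force: [0.1, 0.6, -0.8]
opening: 0.0523
gripper_force: 0.0
t 22.3 p [458.3 319.8 174.6] tool-y yaw 73.2 tilt 0.46 F [ 0.06  0.55 -0.85] open 52.3 q7 0.57
  to 437.5,71.2,150,73.4 shift cm [ -5.2  -24.41   2.31] norm 25.07 turn -0.2
```

View pics/chk.png

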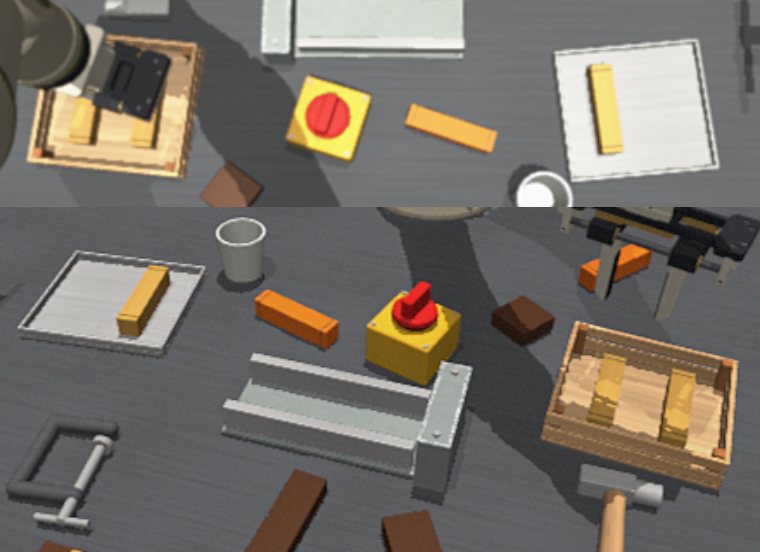

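The combined view shows one bar flat in the tray at (605,108) in the upper half. Two bars lie side by side in the crate at (608,390) and (678,405) in the lower half, and the stop is still down. Now I'll release the stop.

```bash
python3 -m inch '[[-0.6,-3,0.3,0,0.3],[-1,-4.5,0.4,0,0.3],[-1,-4.5,0.4,0,0.3],[-1,-4.5,0.4,0,0.3],[-1,-4.5,0.4,0,0.3],[-0.6,-3.4,0.3,0,0.3],[0,0,0,0,0.3],[0,0,0,0,0.3]]'; python3 go.py 437.5,71.2,98,73.4
```

```text
clock: 23.2
ee_pos: [0.4362, 0.0693, 0.147]
tool_rot: [-0.001, 0.144, 0.99, -0.0]
wrist_force: [-0.0, -0.1, 0.5]
opening: 0.0605
gripper_force: 0.0
t 23.2 p [436.2  69.3 147. ] tool-y yaw 73.4 tilt 0.08 F [-0.04 -0.12  0.53] open 60.5 q7 0.96
  to 437.5,71.2,98,73.4 shift cm [-0.08  0.23  4.9 ] norm 4.9 turn 0.0
```

```bash
python3 -m inch '[[-0.1,0.2,2.5,0,0.3],[0,0,2,0,0.3],[0,0,0.4,0,0.3],[0,0,0,0,-1],[0,0,0,0,-1],[0,0,0,0,-1],[0,0,0,0,-1],[0,0,0,0,-1]]'; python3 go.py
```

```text
clock: 24.0
ee_pos: [0.4382, 0.0715, 0.0991]
tool_rot: [0.0, 0.144, 0.99, 0.0]
wrist_force: [0.6, -0.1, 0.6]
opening: 0.0249
gripper_force: 0.0
t 24.0 p [438.2  71.5  99.1] tool-y yaw 73.4 tilt 0.06 F [ 0.58 -0.11  0.64] open 24.9 q7 0.95
```

```bash
python3 -m inch '[[0,0,0,0,-1],[0,0,0,0,-1],[0,0,0,0,-1],[0,0,0,0,-1]]'; python3 -m inch '[[0,0,0,7.5,-1],[0,0,0,7.5,-1],[0,0,0,7.5,-1],[0,0,0,7.5,-1],[0,0,0,7.5,-1],[0,0,0,7.5,-1],[0,0,0,7.5,-1],[0,0,0,0,-1]]'; python3 go.py
```

```text
clock: 24.4
ee_pos: [0.4381, 0.0715, 0.0987]
tool_rot: [0.0, 0.144, 0.99, 0.0]
wrist_force: [0.3, 0.2, 2.3]
opening: 0.0158
gripper_force: 30.0
clock: 25.2
ee_pos: [0.437, 0.0704, 0.0985]
tool_rot: [-0.0, 0.569, 0.822, -0.001]
wrist_force: [-0.1, -4.3, 3.3]
opening: 0.0159
gripper_force: 30.0
t 25.2 p [437.   70.4  98.5] tool-y yaw 20.6 tilt 0.12 F [-0.14 -4.33  3.3 ] open 15.9 q7 0.42
```

```bash
python3 -m inch '[[0,0,0,0,0.5],[0,0,0,0,0.5],[0,0,-1.5,0,0.5],[0,0,-3,0,0.5],[0,0,-4,0,0.5],[0,0,-3,0,0.5],[0,0,0,0,0.5],[0,0,0,0,0.5]]'; python3 go.py; python3 -c "
from h import *
def top(im):
    h=cv2.cvtColor(im,cv2.COLOR_RGB2HSV)
    m=cv2.inRange(h,(0,150,100),(8,255,255))|cv2.inRange(h,(174,150,100),(180,255,255)); m[:210]=0;m[260:]=0;m[:,:335]=0;m[:,385:]=0
    y,x=np.nonzero(m); return x.mean(),y.min(),y.mean(),y.max(),len(y)
c=cap('scene','s4.png'); print(top(c['img']))
cv2.imwrite('pics/e.png',cv2.resize(c['img'][120:380,120:560],(760,449))[:,:,::-1])
"
```

```text
clock: 26.0
ee_pos: [0.4383, 0.072, 0.214]
tool_rot: [0.0, 0.566, 0.824, 0.001]
wrist_force: [0.7, -0.5, -0.0]
opening: 0.0691
gripper_force: 0.0
t 26.0 p [438.3  72.  214. ] tool-y yaw 21.0 tilt 0.12 F [ 0.7  -0.47 -0.02] open 69.1 q7 0.31
(np.float64(361.0082474226804), np.int64(221), np.float64(233.90721649484536), np.int64(245), 485)
```

View pics/e.png

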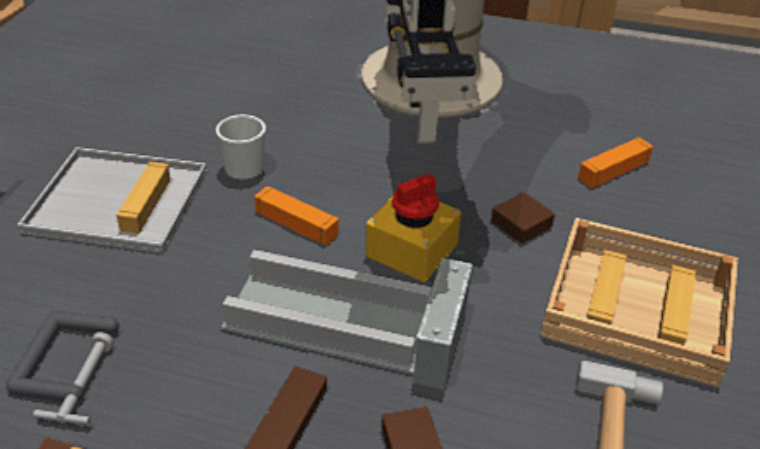

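The stop is up again: the head's lower edge is back at row 245 and the black neck shows. The bars are in place and the gripper is clear, so I'll hand in.

```bash
python3 -m inch '[[0,0,-2,0,0.5],[0,0,0,0,0.5],[0,0,0,0,0.5],[0,0,0,0,0.5],[0,0,0,0,0.5]]'; python3 -c "
from plant import manip; print(manip.hand_in())"
```

```text
clock: 26.55
ee_pos: [0.4376, 0.0713, 0.2328]
tool_rot: [-0.0, 0.567, 0.824, -0.001]
wrist_force: [-0.2, -0.6, -0.1]
opening: 0.0699
gripper_force: 0.0
the job is handed in; nothing more can be done
None
```

The job is handed in at 26.6 s, with no verdict returned: the stop was latched first, one cored bar is in the tray and two empty bars are side by side in the crate, and the stop was then turned and sprang back up.

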